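# Close a shuttle-type board test fixture: shuttle home, hood shut, bolt across

## Task

A power-supply board lies in the nest of the test fixture's shuttle; close the fixture up for the test by pushing with the fingertips. First push the shuttle fully home into the chamber so that the board is over the test needles, then push the open hood down until it is fully shut over it, and last push the bolt on the front by its post to the left, all the way through the hood's loop. Nothing needs gripping: do not pick up or touch the board itself, and leave the loose things around the fixture where they lie.

Things in the scene. Friction and masses are not known exactly. Their poses are not given: they have to be found in the camera images.
- fixture: Board test fixture, fixed to the bench: grey box. Origin: bench level under the middle of the fixture; x to its back, y to its left, z up. Base spans x -130 to 92, y -88 to 112, top at z 70 mm. Chamber on the left (y 0 to 105), loading side on the right. With the hood shut the chamber's top is at z 119 mm.
- shuttle (a joint): How far the shuttle is out of the chamber, m: 0 is fully home against its stop, 0.085 is all the way out to the right. It starts about 0.075 out. It runs on rods along the fixture's y (home is towards +y) and needs about 2 N to slide; it stays where it is left.
- push_plate (a point): Centre of the outer (right, -y) face of the shuttle's upright push plate, at z 96 mm. The aluminium plate is 64 mm wide (x), 6 mm thick (y) and stands from z 72 to 106 mm, clear of the neighbouring white bin (85 mm high), at the end of a 44 mm wide tongue; the nest with the board begins 82 mm further in. At home this point is at fixture x 0, y -58 mm.
- nest (a point): Centre of the shuttle's nest, where the underside of the board lies, fixture z 84 mm; the nest frame is 125 mm (x) by 56 mm (y), with low white corner locators.
- dut: The board to be tested: power-supply board 40 x 105 x 23 mm, components up, loose in the nest with its long side along the fixture's x. Origin: centre of its underside.
- hood (a joint): Opening angle of the hood, rad: 0 is shut flat, about 1.2 is nearly upright, 1.35 is its limit. The hinge at the back is stiff, the hood stays at any angle; about 1 to 2 N at its free edge moves it down.
- hood_hinge (a point): Middle of the hood's hinge line, at fixture x 75, y 52.5, z 115 mm. The hinge runs along the fixture's y; the hood's free edge rises from the front.
- hood_edge (a point): Middle of the outer (upper, when shut) face of the aluminium bar along the hood's free edge; bar 18 x 105 x 8 mm. It lies 143 mm from the hinge line along the hood, 4 mm outside the plane through it; the hood goes on 9 mm beyond it. Clear panel between the bars, 38 mm deep clear walls below, steel keeper loop in front.
- bolt (a joint): Travel of the slide bolt on the front of the fixture, m: 0 is withdrawn (right), 0.030 is fully through the hood's keeper loop (left, fixture +y). About 1.5 N to slide; it stays where it is left.
- bolt_post (a point): Top of the bolt's upright round post, 13 mm thick with a 16 mm cap, standing from z 88 to 115 mm. It is 28 mm in front of the shut hood (fixture x -105 mm), 35 mm right of the chamber's right side when withdrawn, and moves with the bolt.
- transformer_a: Bystander: small yellow and black transformer, 36 x 34 x 25 mm, behind the fixture. Origin: centre of its underside.
- module_cream: Bystander: cream plastic power module, 37 x 53 x 26 mm, behind the fixture. Origin: centre of its underside.
- marker: Bystander: marker pen, 135 mm long, 17 mm thick, lying in front of the fixture. Origin: centre of its underside.
- board_wait: Bystander: second power-supply board, 36 x 101 x 23 mm, lying behind the white bin, right of the fixture. Origin: centre of its underside.
- pins: Bystander: small brown pin box, 40 x 58 x 24 mm, behind the white bin. Origin: centre of its underside.
- tape_dark: Bystander: roll of dark tape lying flat, 58 mm across, 19 mm high, behind the white bin. Origin: centre of its underside.

How it is judged:
On the way, in this order (a step that is already met when the one before it is completed fails the run):
1. the shuttle is pushed fully home while the hood is still open (value of joint shuttle below 0.004 m and value of joint hood above 0.6 rad), for 0.2 s.
2. the hood is pushed fully shut (value of joint shuttle below 0.004 m and value of joint hood below 0.03 rad), for 0.2 s.
3. the bolt is pushed through the keeper loop (all of step 2 and value of joint bolt above 0.026 m), for 0.2 s.
At the end, for the whole second after the job is handed in: The shuttle is within 4 mm of home, the hood within 0.03 rad of shut, the bolt at least 26 mm of its 30 mm across, and the board at rest in its nest (within 6 mm) (all of step 3 and distance between dut and nest below 0.006 m and linear speed of dut below 0.02 m/s); the robot touches nothing.
It fails at once if the hood is brought down (below 0.5 rad) while the shuttle is more than 6 mm out (value of joint hood below 0.5 rad and value of joint shuttle above 0.006 m).
It fails at once if the bolt is pushed more than half way before the hood is shut (value of joint bolt above 0.015 m and value of joint hood above 0.06 rad).
It fails at once if the fingers touch the board (more than 1 N) (contact force between any of the fingers, the arm and dut above 1 N).
It fails at once if the board is lifted or knocked out of its nest (more than 10 mm) (distance between dut and nest above 0.01 m).
It fails at once if a loose thing beside the fixture is picked up or shifted by more than 20 mm (distance of any of transformer_a, module_cream, marker, board_wait, pins, tape_dark from where it was at the start of the episode above 0.02 m).
It also fails if it takes over 54 s, if anything falls off the work surface, if the arm or the gripper's body presses on something with over 40 N, if the wrist force passes 120 N, or if a joint passes its speed limit or range.

## Robot

A 7-joint arm with a two-finger parallel gripper is mounted at the origin on a cart in front of the work surface, level with it; the furniture and walls round the work are solid. World frame = base frame: x ahead of the robot, y to its left, z up, the work surface at z = 0. Lengths are in m, angles in rad, forces in N, time in s.
With the tool pointing down it reaches from about 0.4 to 0.9 m from the base axis. Payload 5.5 kg.
Tool frame: the origin (TCP) lies where the fingers leave the gripper's body, on its centre line; the fingertips stand arm.finger_overhang ahead of it and the grasp point (between the pads) lies 47 mm ahead of it (arm.finger_overhang is the distance from the TCP to the fingertips, in m); z points along the fingers, y is the line along which they close (so a half turn about z gives the same grasp; the last joint's range is limited). The gripper opens to 92 mm and grips with 3 to 60 N. Pads are 19 mm wide; open, the fingers measure 130 mm over their backs; the gripper's body (75 mm by 190 mm) begins 47 mm behind the grasp point.
Start: joints at [-1.038, 0.501, -0.427, 1.55, 0.221, 1.138, -0.21], TCP at [0.173, 0.626, 0.292] pointing down, gripper open.
Joint ranges: [-2.88, 2.88], [-0.31, 2.03], [-1.54, 1.56], [0.2, 2.42], [-1.41, 4.55], [0.19, 2.02], [-2.57, 2.57]. Speed limits (rad/s): [2.57, 2.57, 3.14, 3.14, 3.14, 3.14, 3.14].

## Interface

Orientations are given as a unit quaternion [w, x, y, z].
In Python, from workcell import arm gives the robot as it stands.
- The arm moves only by the shell command python3 -m pendant 'ROWS'. ROWS is JSON, a list that holds one entry, the list of rows, each a list of 5 numbers: the opening, from -1 (shut) to 1 (fully open), so that 0 is half open, then the shift along the tool's x, y, z in cm, then the turn about the tool's z in rad. In form: [[[gripper, tx, ty, tz, twist], ...]]. A call has 1 to 12 rows; each row is the pose to reach, as a shift and turn from the pose commanded when the call began, along the tool's axes at that moment; what a row does not reach only later rows make up. A row lasts 1/8 s, in which the tool goes at most 62.5 mm and 10.7 degrees, less where a joint would pass 70% of its speed; a pose out of reach is approached as far as the arm can. A call with a gripper value outside its range is refused whole. The fingers move at their own pace and stop on an object; the grip force is fixed at half the most. Time passes only in rows, so rows that repeat a pose let the fingers close. It gives the time, the measured TCP pose, the force, the opening and the grip force at its end, in the units of the state.
- arm.read_state(): the state, without advancing time (a new reading comes with each control period).
- arm.get_image(name): name is "side" or "top"; returns (picture, depth): 384x512x3 uint8, red, green, blue; 384x512 float32, m along the optical axis (not along the pixel's ray), 0 where there is no reading.
- arm.get_calibration(name): a dict with "fovy" (degrees; the focal length in pixels is half the picture's height over the tangent of half this angle, whatever the lens; pixels are square), "cx", "cy" (the principal point, pixels), "k1" (the pictures are not rectified: a ray, as slopes to the right and down, at radius r is drawn at 1 + k1 r^2 times it, then the intrinsics apply), "extrinsics" (4x4, takes a point from world to camera coordinates). Camera axes: x right, y down, z forward; pixel columns grow to the right and rows downward; lengths in m; the calibration is good to about 2 mm. A picture is of the moment at which its call begins. get_calibration takes no time and is no camera call.
- arm.job_done(): hands the job in; it is judged then, once.
The state is a dict: "t": time; "q": joint angles; "qd": joint speeds; "joint_efforts": joint torques, N m; "tcp_pos": TCP position; "ee_rot": TCP orientation; "force": force on the tool from outside, world axes, zero at the start; "torque": the same for the moment, N m; "opening": finger opening in m; "grip_force": force on a finger pad.
Only numpy, scipy, OpenCV 4.12 (cv2) and the standard library are available. Lean on these libraries where they do the work, as an engineer would, in place of code of your own. Each camera call takes 0.05 s, during which the arm holds its last target. There are 200 camera calls.

## Working session

There is one attempt and no reset: what is moved stays moved. The work goes in short steps, Python scripts to look and compute and a shell command to move; the robot and the scene stay as the last step left them, time stands still between calls to the robot, and variables do not carry over. Pictures are saved under pics/ and viewed, at most 10 in all, crops included, and the job is handed in when it is done.

```bash
mkdir -p pics; cat > h.py <<'E'
import numpy as np, cv2
from workcell import arm
def cam(n):
    c=arm.get_calibration(n); f=192/np.tan(np.radians(c["fovy"])/2)
    return c,f,np.array(c["extrinsics"])
def pts(n,depth):
    c,f,E=cam(n); v,u=np.mgrid[0:384,0:512]
    K=np.array([[f,0,c["cx"]],[0,f,c["cy"]],[0,0,1.]])
    s=cv2.undistortPoints(np.stack([u,v],-1).reshape(-1,1,2).astype(float),K,np.array([c["k1"],0,0,0.])).reshape(384,512,2)
    P=np.dstack([s*depth[...,None],depth])
    return (P-E[:3,3])@E[:3,:3]
def shot(n,tag):
    im,d=arm.get_image(n); cv2.imwrite(f"pics/{tag}.png",cv2.cvtColor(im,cv2.COLOR_RGB2BGR)); np.savez(f"{tag}.npz",im=im,P=pts(n,d),d=d); return im,d
E
python3 - <<'E'
from h import *
for n in("side","top"):
    shot(n,n+"0"); c,f,E=cam(n); print(n,c["k1"],f,(-E[:3,:3].T@E[:3,3]).round(3),E[2,:3].round(2))
s=arm.read_state(); print(s["t"],s["tcp_pos"],s["ee_rot"],s["opening"],arm.finger_overhang)
E
```

```text
side -0.211802186308656 487.0129366127988 [ 0.743 -0.499  0.74 ] [-0.22  0.72 -0.66]
top -0.0021181338204736945 408.6357657427235 [0.405 0.188 1.04 ] [ 0.14  0.01 -0.99]
0.1 [0.17314355 0.62599788 0.29130576] [-1.63886349e-04  1.34481717e-01  9.90915712e-01 -8.31746366e-04] 0.09206221145464122 0.0655
```

View pics/top0.png

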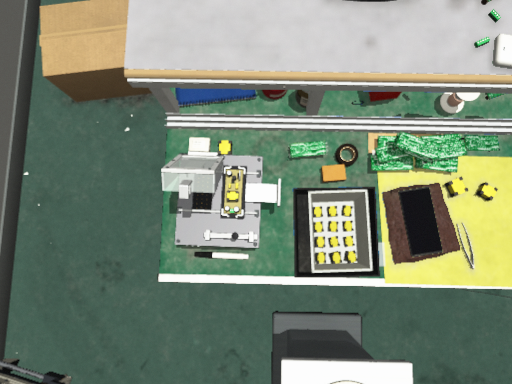

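View pics/side0.png

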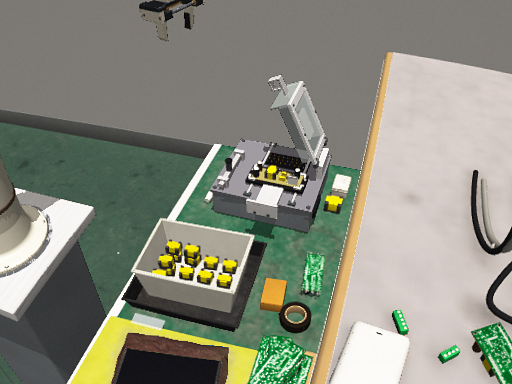

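```bash
python3 - <<'E'
from h import *
a=np.load("top0.npz"); b=np.load("side0.npz")
A=cv2.resize(a["im"][120:270,150:300],None,fx=4,fy=4,interpolation=cv2.INTER_CUBIC)
cv2.imwrite("pics/tc.png",A[...,::-1])
B=cv2.resize(b["im"][60:240,200:360],None,fx=3.3,fy=3.3,interpolation=cv2.INTER_CUBIC)
cv2.imwrite("pics/sc.png",B[...,::-1])
P=a["P"]
for n,(u,v) in dict(bl=(180,243),br=(256,245),tr=(260,160),plate=(279,192),plate2=(279,183),plate3=(279,202),post=(235,236),hood=(165,175),hoodr=(218,177),bench=(270,260),bin=(300,190),shelf=(300,75),rail=(300,123),key=(184,188)).items(): print(n,P[v,u].round(3))
for n,D in(("top",a),("side",b)):
    P=D["P"]; m=(abs(P[...,2]-.07)<.006)&(P[...,0]>.3)&(P[...,0]<.75)&(P[...,1]>.2)&(P[...,1]<.75)
    q=P[m][:,:2].astype(np.float32); print(n,len(q),cv2.minAreaRect(q*1000),q.min(0),q.max(0))
E
```

```text
bl [0.425 0.405 0.071]
br [0.424 0.225 0.07 ]
tr [0.629 0.22  0.071]
plate [0.546 0.173 0.104]
plate2 [0.567 0.174 0.108]
plate3 [0.523 0.173 0.103]
post [0.442 0.271 0.117]
hood [0.554 0.401 0.248]
hoodr [0.585 0.321 0.071]
bench [ 0.389  0.191 -0.002]
bin [0.563 0.12  0.033]
shelf [0.734 0.141 0.319]
rail [0.742 0.121 0.016]
key [0.524 0.355 0.281]
top 3989 ((530.6448364257812, 317.2066955566406), (200.03575134277344, 222.4819793701172), 88.78839874267578) [0.41853032 0.21529062] [0.64384896 0.41914195]
side 3487 ((532.95751953125, 314.3697509765625), (205.87234497070312, 223.4573516845703), 88.59566497802734) [0.42006505 0.20981376] [0.6469894 0.4200023]
```

View pics/tc.png

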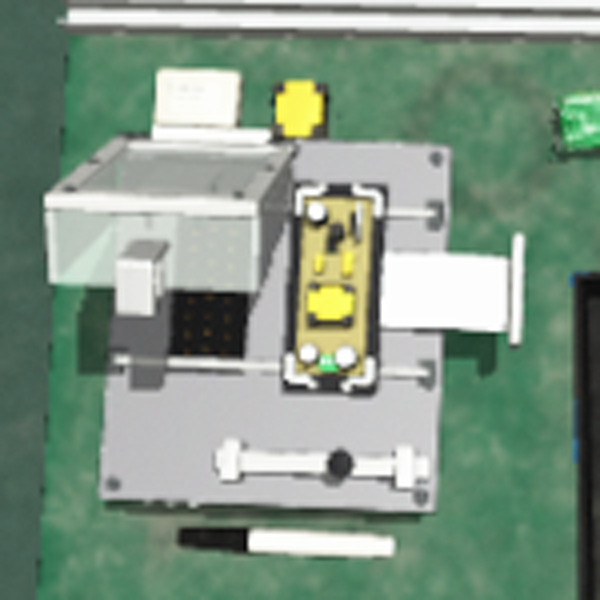

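View pics/sc.png

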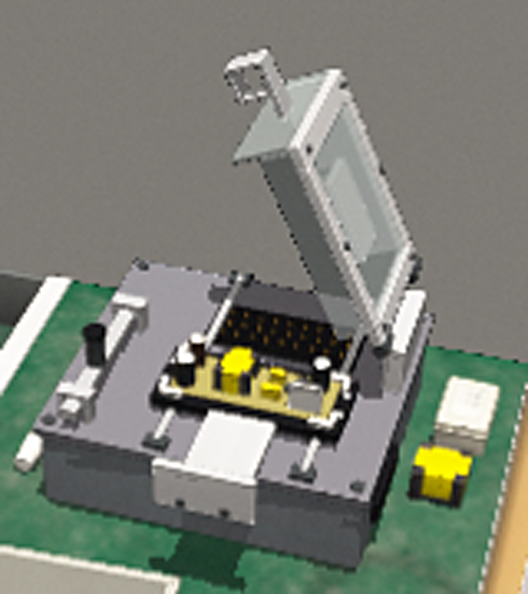

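The top view shows the fixture at about (230,200), with the push plate at (279,192) and the post at (235,236). The hood is open at (192,175). The side crop shows the same state, and nothing stands between the plate and the bin. The base rectangle fit gives a fixture origin of about (0.549, 0.305) and a yaw of about -1.2°. The plate and post readings agree with that to 2 mm.

The first move goes above the right side of the plate, with the finger-closing line turned along the fixture's x.

```bash
cat >> h.py <<'E'
from scipy.spatial.transform import Rotation as Ro
O=np.array([.549,.305]); YAW=-.021
def st():
    s=arm.read_state(); q=np.array(s["ee_rot"]); R=Ro.from_quat(q[[1,2,3,0]]).as_matrix(); return s,R
def rep(*targets):  # fixture-frame fingertip targets (mm) -> tool shift cm
    s,R=st(); tip=np.array(s["tcp_pos"])+R[:,2]*arm.finger_overhang
    c,w=np.cos(YAW),np.sin(YAW); F=np.array([[c,-w,0],[w,c,0],[0,0,1]]); o=np.r_[O,0]
    print("t",s["t"],"tip fix mm",(F.T@(tip-o)*1000).round(1),"F",(F.T@np.array(s["force"])).round(1),"toolY yaw err deg",np.degrees(np.arctan2(R[1,1],R[0,1])-YAW).round(1),"q",np.round(s["q"],2))
    for t in targets: print(t,(R.T@(o+F@(np.array(t)/1000)-tip)*100).round(2))
E
python3 -m pendant '[[[-1,-5,-4,-5,0],[-1,-10,-8,-6,0.2],[-1,-15,-12,-6,0.4],[-1,-20,-16,-6,0.6],[-1,-26,-20,-6,0.8],[-1,-32,-24,-6,1.0],[-1,-37,-28,-6,1.15],[-1,-42,-32,-6,1.32],[-1,-48.9,-36.9,-6,1.32],[-1,-48.9,-36.9,-6,1.32],[-1,-48.9,-36.9,-6,1.32],[-1,-48.9,-36.9,-6,1.32]]]'
python3 -c "
from h import *
rep((0,-160,200),(0,-160,95),(0,-68,95))"
```

```text
t: 1.6
tcp_pos: [0.5458, 0.1406, 0.3516]
ee_rot: [-0.001, 0.714, 0.7, -0.0]
force: [0.6, 0.3, -0.7]
opening: 0.0007
grip_force: 0.0
t 1.6 tip fix mm [ 2.000e-01 -1.644e+02  2.861e+02] F [ 0.6  0.3 -0.7] toolY yaw err deg 0.1 q [-0.34  0.26  0.04  1.72 -0.01  1.17 -0.31]
(0, -160, 200) [ 0.44 -0.    8.61]
(0, -160, 95) [4.300e-01 1.000e-02 1.911e+01]
(0, -68, 95) [ 9.63  0.02 19.11]
```

```bash
python3 -m pendant '[[[-1,0,0,6,0],[-1,0,0,12,0],[-1,0,0,17,0],[-1,0,0,19.1,0],[-1,0,0,19.1,0],[-1,0.8,0,19.1,0],[-1,1.6,0,19.1,0],[-1,2.4,0,19.1,0],[-1,3.2,0,19.1,0],[-1,4,0,19.1,0],[-1,4.6,0,19.1,0],[-1,5.2,0,19.1,0]]]'
python3 -c "
from h import *
rep((0,-68,95));shot('side','s1')"
```

```text
t: 3.1
tcp_pos: [0.5473, 0.1927, 0.1612]
ee_rot: [0.0, 0.714, 0.7, -0.0]
force: [2.0, -2.4, 2.2]
opening: 0.0004
grip_force: 1.1
t 3.1 tip fix mm [   0.6 -112.3   95.7] F [ 2.  -2.3  2.2] toolY yaw err deg 0.1 q [-0.41  0.5   0.03  1.85 -0.02  0.79 -0.39]
(0, -68, 95) [ 4.43 -0.06  0.07]
```

View pics/s1.png

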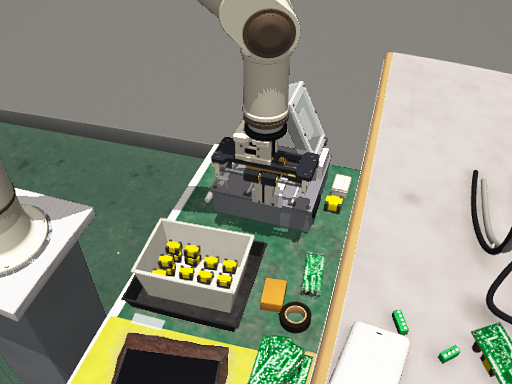

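The fingers are on the push plate near (265,195) with a reaction of about 2.4 N. The hood at (305,120) is clear of the wrist.

```bash
python3 -m pendant '[[[-1,0.6,0,0,0],[-1,1.2,0,0,0],[-1,1.8,0,0,0],[-1,2.4,0,0,0],[-1,3,0,0,0],[-1,3.5,0,0,0],[-1,3.9,0,0,0],[-1,4.2,0,0,0],[-1,4.4,0,0,0],[-1,4.6,0,0,0]]]'
python3 -c "
from h import *
rep((0,-68,95))"
```

```text
t: 4.4
tcp_pos: [0.548, 0.2352, 0.1611]
ee_rot: [0.001, 0.714, 0.7, -0.002]
force: [-0.4, -11.5, 4.2]
opening: 0.0003
grip_force: 5.8
t 4.4 tip fix mm [  0.3 -70.1  95.6] F [ -0.2 -11.5   4.2] toolY yaw err deg 0.0 q [-0.47  0.53  0.03  1.8  -0.01  0.82 -0.46]
(0, -68, 95) [ 0.21 -0.03  0.06]
```

```bash
python3 -m pendant '[[[-1,0.2,0,0,0],[-1,0.4,0,0,0],[-1,0.4,0,0,0],[-1,0.4,0,0,0]]]'
python3 -c "
from h import *
rep((0,-68,95))"
python3 -m pendant '[[[-1,-1,0,0,0],[-1,-4,0,0,0],[-1,-4,0,-6,0],[-1,-4,0,-12,0],[-1,-4,0,-18,0],[-1,-4,0,-24,0],[-1,-4,0,-24,0]]]'
python3 -c "
from h import *
shot('top','t2')
a=np.load('t2.npz');P=a['P']
m=(P[...,2]>.09)&(P[...,2]<.112)&(P[...,1]>.16)&(P[...,1]<.262)&(abs(P[...,0]-.547)<.025)
print(m.sum(),P[m].mean(0) if m.any() else 0)
rep((70,52.5,310),(65,52.5,240))"
```

```text
t: 4.9
tcp_pos: [0.548, 0.2355, 0.1611]
ee_rot: [0.002, 0.715, 0.699, -0.004]
force: [-2.6, -17.0, 7.8]
opening: 0.0004
grip_force: 8.1
t 4.9 tip fix mm [  0.3 -70.1  95.6] F [ -2.2 -17.    7.8] toolY yaw err deg -0.2 q [-0.48  0.53  0.03  1.8  -0.01  0.82 -0.47]
(0, -68, 95) [ 0.21 -0.03  0.06]
t: 5.78
tcp_pos: [0.5492, 0.2048, 0.4078]
ee_rot: [0.001, 0.713, 0.701, 0.006]
force: [0.7, 0.7, -0.4]
opening: 0.0005
grip_force: 0.0
0 0
t 5.825 tip fix mm [   1.5 -100.6  338.8] F [ 0.2  0.  -0.9] toolY yaw err deg 0.2 q [-0.43  0.26  0.04  1.6  -0.01  1.28 -0.41]
(70, 52.5, 310) [15.27  6.89  2.98]
(65, 52.5, 240) [15.25  6.36  9.97]
```

View pics/t2.png

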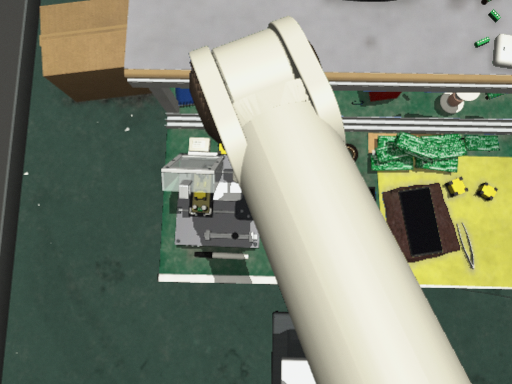

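The top view shows the board inside the chamber at (200,203). At the stop the tip did not move under another 5 N, so the shuttle is home. Next I go above the back of the hood, turning the closing line along y.

```bash
python3 -c "
from h import *
P=np.load('top0.npz')['P'];m=(P[...,0]>.6)&(P[...,0]<.9)&(P[...,1]>.15)&(P[...,1]<.6);print('max z behind',P[m][:,2].max())
P=np.load('side0.npz')['P'];m=(P[...,0]>.6)&(P[...,0]<.9)&(P[...,1]>.15)&(P[...,1]<.6);print(P[m][:,2].max())"
python3 -m pendant '[[[-1,3,1.5,0,-0.18],[-1,6,3,0,-0.36],[-1,9,4,0,-0.54],[-1,12,5,0,-0.72],[-1,15.3,6.1,0,-0.9],[-1,15.3,6.1,0,-1.08],[-1,15.3,6.1,0,-1.26],[-1,15.3,6.1,0,-1.44],[-1,15.3,6.1,0,-1.57],[-1,15.3,6.1,0,-1.57],[-1,15.3,6.1,0,-1.57]]]'
python3 -c "
from h import *
rep((58,52.5,240),(0,52.5,240))"
```

```text
max z behind 0.32609599895767777
0.3227342886421491
t: 7.2
tcp_pos: [0.6108, 0.3545, 0.3999]
ee_rot: [-0.001, 0.011, 1.0, -0.0]
force: [0.3, 0.9, -0.1]
opening: 0.0006
grip_force: 0.0
t 7.2 tip fix mm [ 60.6  50.8 334.4] F [ 0.3  0.9 -0.1] toolY yaw err deg 90.0 q [-0.4   0.52 -0.27  1.25  0.13  1.39  0.9 ]
(58, 52.5, 240) [0.24 0.17 9.44]
(0, 52.5, 240) [6.04 0.17 9.45]
```

```bash
python3 -m pendant '[[[-1,0,0.2,5,0],[-1,0,0.2,8.9,0],[-1,0,0.2,8.9,0],[-1,1.2,0.2,8.9,0],[-1,2.3,0.2,8.9,0],[-1,3.2,0.2,9.2,0],[-1,4,0.2,9.6,0],[-1,4.8,0.2,10,0],[-1,5.6,0.2,10.5,0],[-1,6.4,0.2,11.1,0]]]'
python3 -c "
from h import *
rep((-28.8,52.5,197.3),(-42.9,52.5,173),(-51.9,52.5,146.7),(-55.5,52.5,119));shot('side','s3')
cv2.imwrite('pics/s3c.png',cv2.resize(cv2.imread('pics/s3.png')[60:240,180:360],None,fx=3,fy=3))"
```

```text
t: 8.45
tcp_pos: [0.5468, 0.3576, 0.2897]
ee_rot: [-0.0, 0.01, 1.0, 0.0]
force: [0.9, 1.3, 0.9]
opening: 0.0005
grip_force: 0.6
t 8.45 tip fix mm [ -3.4  52.5 224.2] F [0.9 1.4 0.9] toolY yaw err deg 90.1 q [-0.42  0.49 -0.28  1.55  0.14  1.12  0.82]
(-28.8, 52.5, 197.3) [ 2.54 -0.    2.69]
(-42.9, 52.5, 173) [ 3.95 -0.    5.12]
(-51.9, 52.5, 146.7) [4.85 0.   7.76]
(-55.5, 52.5, 119) [ 5.21  0.   10.53]
```

View pics/s3c.png

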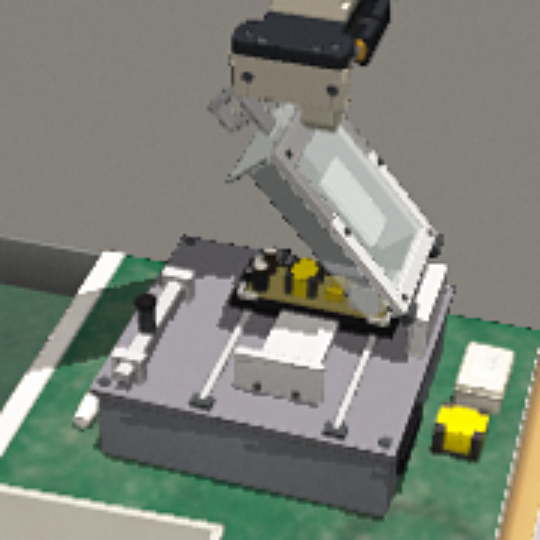

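The crop shows the fingertips at (330,110) on the bar, pushing the hood down. The shuttle is home and the board is under the hood at (310,280). I continue along the arc.

```bash
python3 -m pendant '[[[-1,0.9,0,0.8,0],[-1,1.7,0,1.7,0],[-1,2.5,0,2.7,0],[-1,3.1,0,3.5,0],[-1,3.6,0,4.4,0],[-1,4,0,5.2,0],[-1,4.4,0,6.2,0],[-1,4.7,0,7.1,0],[-1,4.9,0,8,0],[-1,5.1,0,9,0],[-1,5.2,0,9.8,0],[-1,5.2,0,10.3,0]]]'
python3 -c "
from h import *
rep((-55.5,52.5,119))"
```

```text
t: 10.0
tcp_pos: [0.495, 0.3586, 0.1865]
ee_rot: [-0.0, 0.01, 1.0, -0.0]
force: [-0.5, -0.5, 1.0]
opening: 0.0003
grip_force: 0.3
t 10.0 tip fix mm [-55.1  52.5 121. ] F [-0.5 -0.5  1. ] toolY yaw err deg 90.1 q [-0.47  0.53 -0.27  1.74  0.18  0.89  0.74]
(-55.5, 52.5, 119) [0.04 0.   0.2 ]
```

```bash
python3 -m pendant '[[[-1,0,0,0.2,0],[-1,0,0,0.4,0],[-1,0,0,0.5,0],[-1,0,0,0.6,0],[-1,0,0,0.6,0]]]'
python3 -c "
from h import *
rep((-55.5,52.5,119))"
```

```text
t: 10.62
tcp_pos: [0.4952, 0.3587, 0.1843]
ee_rot: [0.0, 0.01, 1.0, -0.0]
force: [-6.7, -5.3, 20.0]
opening: 0.0003
grip_force: 10.2
t 10.625 tip fix mm [-54.9  52.6 118.8] F [-6.6 -5.5 20. ] toolY yaw err deg 90.1 q [-0.47  0.53 -0.27  1.74  0.18  0.89  0.74]
(-55.5, 52.5, 119) [ 0.06 -0.01 -0.02]
```

The hood is at its stop: the tip reads z 118.8 mm under 20 N. Now I lift off and go to the right of the post.

```bash
python3 -m pendant '[[[-1,0,0,-3,0],[-1,0,0,-7,0],[-1,0,-3,-7,0],[-1,2,-7,-7,0],[-1,5,-12.8,-7,0],[-1,5,-12.8,-7,0],[-1,5,-12.8,-7,0],[-1,5,-12.8,-7,0]]]'
python3 -c "
from h import *
P=np.load('top0.npz')['P']; print('guide z',P[232:242,244:258,2].max(), 'post',[P[v,u].round(3).tolist() for v,u in((235,234),(235,235),(236,236))])
rep((-105,-80,102),(-105,-30,102));shot('side','s4')
cv2.imwrite('pics/s4c.png',cv2.resize(cv2.imread('pics/s4.png')[60:240,180:360],None,fx=3,fy=3))"
```

```text
t: 11.62
tcp_pos: [0.4436, 0.2332, 0.2518]
ee_rot: [0.001, 0.009, 1.0, 0.001]
force: [-0.5, 0.3, 0.4]
opening: 0.0003
grip_force: 0.0
guide z 0.09816699929266269 post [[0.445, 0.273, 0.115], [0.445, 0.271, 0.116], [0.443, 0.269, 0.116]]
t 11.625 tip fix mm [-103.7  -73.9  186.3] F [-0.5  0.3  0.4] toolY yaw err deg 90.1 q [-0.29  0.27 -0.29  1.96  0.09  0.92  0.93]
(-105, -80, 102) [ 0.14 -0.62  8.43]
(-105, -30, 102) [0.13 4.38 8.43]
```

View pics/s4c.png

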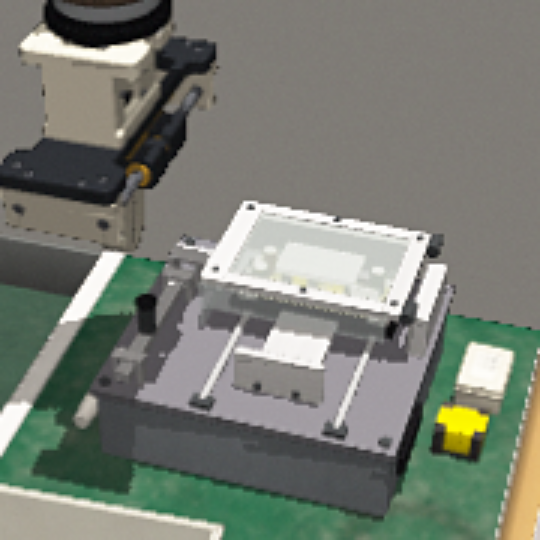

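The crop shows the hood flat shut, the shuttle home, and the post at (147,315) still withdrawn. I descend to tip z 104 mm and push to the left.

```bash
python3 -m pendant '[[[-1,0.1,0,4,0],[-1,0.1,0,7,0],[-1,0.1,0,8.2,0],[-1,0.1,0,8.2,0],[-1,0.1,0.7,8.2,0],[-1,0.1,1.2,8.2,0],[-1,0.1,1.7,8.2,0],[-1,0.1,2.2,8.2,0],[-1,0.1,2.7,8.2,0],[-1,0.1,3.2,8.2,0],[-1,0.1,3.6,8.2,0],[-1,0.1,3.9,8.2,0]]]'
python3 -c "
from h import *
rep((-105,-32,104))"
```

```text
t: 13.18
tcp_pos: [0.4427, 0.2709, 0.1693]
ee_rot: [0.0, 0.01, 1.0, 0.0]
force: [0.3, -2.7, 2.4]
opening: 0.0006
grip_force: 1.7
t 13.175 tip fix mm [-105.5  -36.3  103.8] F [ 0.4 -2.7  2.4] toolY yaw err deg 90.1 q [-0.38  0.42 -0.27  1.98  0.16  0.76  0.81]
(-105, -32, 104) [-0.05  0.43 -0.02]
```

```bash
python3 -m pendant '[[[-1,0,0.3,0,0],[-1,0,0.6,0,0],[-1,0,0.8,0,0],[-1,0,1,0,0],[-1,0,1,0,0]]]'
python3 -c "
from h import *
rep((-105,-32,104))"
```

```text
t: 13.8
tcp_pos: [0.4428, 0.2794, 0.1691]
ee_rot: [-0.0, 0.01, 1.0, -0.001]
force: [-1.0, -4.1, 4.7]
opening: 0.0002
grip_force: 3.7
t 13.8 tip fix mm [-105.7  -28.   103.6] F [-0.9 -4.2  4.7] toolY yaw err deg 90.0 q [-0.39  0.42 -0.27  1.97  0.16  0.77  0.79]
(-105, -32, 104) [-0.07 -0.4  -0.04]
```

```bash
python3 -m pendant '[[[-1,0,0.2,0,0],[-1,0,0.4,0,0],[-1,0,0.4,0,0],[-1,0,0.5,0,0],[-1,0,0.5,0,0]]]'
python3 -c "
from h import *
rep((-105,-32,104))"
```

```text
t: 14.42
tcp_pos: [0.4429, 0.2804, 0.1688]
ee_rot: [-0.001, 0.012, 1.0, -0.004]
force: [0.3, -14.2, 11.1]
opening: 0.0005
grip_force: 9.0
t 14.425 tip fix mm [-105.7  -27.4  103.3] F [  0.6 -14.2  11.1] toolY yaw err deg 89.9 q [-0.4   0.43 -0.27  1.97  0.16  0.78  0.79]
(-105, -32, 104) [-0.07 -0.46 -0.06]
```

At the stop the tip moved only 0.6 mm for 10 N more. I retract to the right and up, then look.

```bash
python3 -m pendant '[[[-1,0,-1,0,0],[-1,0,-3,0,0],[-1,0,-3,-5,0],[-1,0,-3,-10,0],[-1,0,-8,-15,0],[-1,0,-14,-20,0],[-1,0,-20,-20,0],[-1,0,-20,-20,0],[-1,0,-20,-20,0],[-1,0,-20,-20,0]]]'
python3 -c "
from h import *
rep();a,_=shot('side','s5'); b,_=shot('top','t5')
A=cv2.resize(a[60:240,180:340],(480,540));B=cv2.resize(b[150:270,150:220],(315,540));cv2.imwrite('pics/f.png',np.hstack([A,B])[...,::-1])"
```

```text
t: 15.68
tcp_pos: [0.4385, 0.0867, 0.3687]
ee_rot: [-0.0, 0.009, 1.0, 0.0]
force: [0.3, 0.1, -0.3]
opening: 0.0002
grip_force: 0.0
t 15.675 tip fix mm [-106.  -220.5  303.2] F [ 0.3  0.1 -0.3] toolY yaw err deg 90.1 q [-0.08  0.03 -0.18  1.94  0.01  1.17  1.29]
```

View pics/f.png

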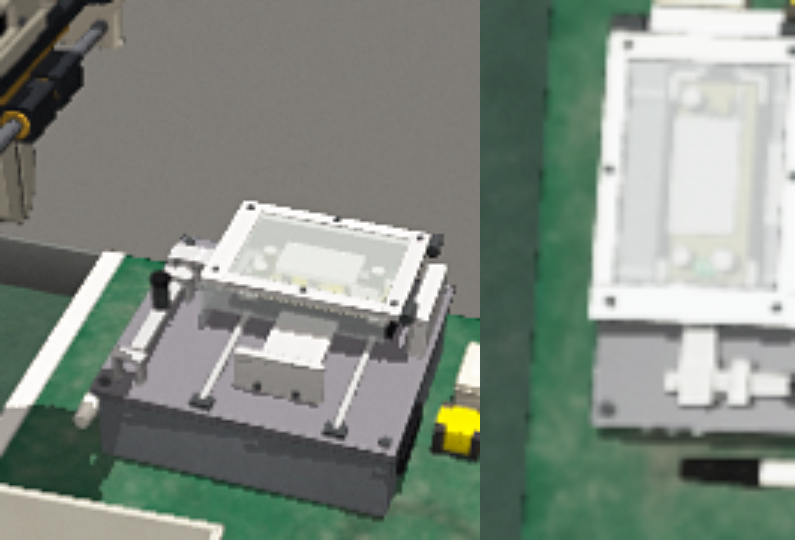

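The hood is flat shut, and the bolt's end shows to the left of the loop at (672,380). The post at (160,290) has moved up to the left guide, and the arm is clear.

```bash
python3 -c "
from workcell import arm
print(arm.job_done())"
```

```text
the job is handed in; nothing more can be done
None
```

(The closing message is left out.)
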